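# Clamp a brush blank in the carving jig with its cam lever

## Robot

A 6-joint arm with a two-finger parallel gripper is mounted at the origin on the work surface. World frame = base frame: x ahead of the robot, y to its left, z up, the work surface at z = 0. Lengths are in m, angles in rad, forces in N, time in s.
With the tool pointing down it reaches from about 0.35 to 0.85 m from the base axis. Payload 8.1 kg.
Tool frame: the origin (TCP) lies on the mounting face of the last link; the fingertips stand 186 mm ahead of it and the grasp point (between the pads) lies 167 mm ahead of it; z points along the fingers, y is the line along which they close (so a half turn about z gives the same grasp; the last joint's range is limited). The gripper opens to 93 mm and grips with 3 to 60 N. Pads are 15 mm wide; open, the fingers measure 128 mm over their backs; the gripper's body (75 mm by 188 mm) begins 65 mm behind the grasp point.
Start: joints at [-1.344, 0.13, 1.488, -0, 1.523, -0.085], TCP at [0.184, -0.571, 0.405] pointing down, gripper open.
Joint ranges: [-2.96, 2.96], [-0.89, 2.26], [0.02, 2.5], [-1.34, 4.48], [0, 2.73], [-2.66, 2.66]. Speed limits (rad/s): [2.39, 2.39, 2.79, 3.14, 3.14, 3.14].

## Interface

Orientations are given as a rotation vector (axis times angle).
In Python, from plant import * gives the robot as it stands. The module is installed in compiled form; this text tells all that it offers.
- The arm moves only by the tool arm_command, never from a script. Its argument "increments" is a list of rows, each a list of 6 numbers: the shift along the tool's x, y, z in units of 0.2 m (1.0 is 0.2 m), then the turn, a rotation vector about the tool's x, y, z in units of pi rad (1.0 is pi rad). A call has exactly 5 rows; each row is the pose to reach, as a shift and turn from the pose commanded when the call began, along the tool's axes at that moment, turning the shorter way round; what a row does not reach only later rows make up. A row lasts 1/8 s, in which the tool goes at most 62.5 mm and 10.7 degrees, less where a joint would pass 70% of its speed; a pose out of reach is approached as far as the arm can. A call with a number of a shift or a turn outside -1 to 1 is refused whole. A call with a gripper value outside its range is refused whole. "fingers" is the closure, from -1 (fully open) to 1 (shut), set as the call begins (left out, the last holds). The fingers move at their own pace and stop on an object; "force" is the grip in N (left out, the last holds). Time passes only in rows, so rows that repeat a pose let the fingers close, or fill a call up. It gives the time, the measured TCP pose, the force, the opening and the grip force at its end, in the units of the state.
- read_state(): the state, without advancing time (a new reading comes with each control period).
- read_camera(name): name is "scene" or "top"; returns a dict with "image" (480x640x3 uint8, red, green, blue), "fx", "fy", "cx", "cy" (pixels), "T" (4x4, takes a point from camera to world coordinates). Camera axes: x right, y down, z forward; pixel columns grow to the right and rows downward; lengths in m; the calibration is good to about 2 mm. A picture is of the moment at which its call begins. There is no depth.
- close_job(): hands the job in; it is judged then, once.
The state is a dict: "t": time; "q": joint angles; "dq": joint speeds; "joint_torque": joint torques, N m; "tool_pos": TCP position; "orientation": TCP orientation; "force": force on the tool from outside, world axes, zero at the start; "wrist_torque": the same for the moment, N m; "opening": finger opening in m; "gripper_force": force on a finger pad.
Only numpy, scipy, OpenCV 4.12 (cv2) and the standard library are available. Lean on these libraries where they do the work, as an engineer would, in place of code of your own. Each camera call takes 0.05 s, during which the arm holds its last target. There are 200 camera calls.

## Task

Without lifting it off the jig, push the sawn brush blank that lies on the clamping jig along the fence with a fingertip until its head butts against the end stop. Then, with one finger, push the cam lever all the way round, anticlockwise seen from above, until it rests against its stop pin and the blank is clamped tight and straight against the fence. Leave the blank clamped in the jig, and do not disturb the other things on the bench.

Things in the scene. Friction and masses are not known exactly. Their poses are not given: they have to be found in the camera images.
- jig: grey laminated board, 198 x 330 x 18 mm, of a clamping jig screwed to the bench; fixed, but placed differently at each start. Origin: underside; the base spans x -100..+98, y -185..+145 mm from it. Its y axis runs along the fence to the end stop, x across to the fence. End stop: wooden block on the base, 66 (x) x 20 (y) x 22 mm high, at x -20..+46 mm, its face at y = +105 mm
- fence_mid (a point): point on the straight wooden fence faced with 10 mm of springy cork (gives under the clamp, about 2 mm), 300 mm long, 24 mm high in all, 32 mm thick, fixed along the +x edge of the jig's base: middle of its free clamping face, at base level (jig x = +59, y = -20 mm); axes parallel to the jig's
- blank: loose sawn hairbrush blank, 20 mm thick, about 0.15 kg, flat on the jig between fence and cam. Head 72 (x) x 105 (y) mm, 23 mm wide handle, round butt of 30 mm diameter, 220 mm long in all. Origin: underside, centre of the head; y axis from handle to head. Starts 20 to 50 mm short of the end stop, up to 5 mm off the fence, nearly parallel to it; slides under about 1 N
- butt (a point): end of the blank's round butt (handle end), at half thickness (28 mm above the table): the place to push it towards the end stop
- head_corner (a point): corner of the blank's head on the fence side at the end-stop end, at half thickness; when the blank is home it lies at stop_face (up to 2 mm beyond it in jig x once clamped)
- stop_face (a point): point fixed on the jig where the plane of the end stop's face meets the plane of the fence's face, 28 mm above the table; axes parallel to the jig's
- cam_lever (a joint): angle of the cam lever about its upright pivot, rad: 0 = fully open, grows anticlockwise seen from above, 1.8 = against its stop pin (hard stop, blank clamped). Starts between 0 and 0.45. It stays where it is left; it turns against 0.15 N m, and more rising to about 0.8 N m at the pin once the cam bears on the blank, from about 1.25 rad on
- cam_pivot (a point): point on the cam lever's pivot axis at its mid-height, 33 mm above the table (a bolt and nut stand up to 51 mm). On the pivot, one piece with the lever, is a round black eccentric cam, 56 mm diameter, 18 mm thick, its centre 10 mm off the pivot; it presses on the side of the blank's head facing away from the fence
- lever_tip (a point): end of the lever's centre line, 125 mm from the pivot, 33 mm above the table. The lever is a straight black bar, 15 mm wide, 18 mm high (24 to 42 mm above the table), with a round end of 21 mm diameter; open, it points to the robot side; it swings anticlockwise to lie roughly along jig -y beside the blank's handle
- pin (a point): top of the steel stop pin for the lever, 8 mm diameter, 44 mm above the table, 60 mm from the pivot on the lever's far side
- sanding_block: loose cork sanding block, 32 x 66 x 28 mm, lying on the jig's base near its -x -y corner; bystander. Origin: centre of underside
- spare_blank: loose second sawn blank, same shape as the one on the jig, lying flat on the table to the left of the jig; bystander. Origin: underside, centre of the head
- hairbrush: loose finished wooden brush, 220 mm long, 34 mm high, lying bristles down on the table; bystander. Origin: under the centre of the head
- oil_jar: loose small jar, 52 mm diameter, 62 mm high, standing on the table off the +y end of the jig; bystander. Origin: centre of underside
- glue: loose glue bottle, 44 mm diameter, 130 mm high, standing on the table to the right; bystander. Origin: centre of underside
- mallet: loose wooden mallet, 240 mm long, 65 mm high, on the table to the right; bystander. Origin: underside, on the handle near its middle
- rule: loose steel rule, 26 x 160 x 4 mm, flat on the table near the robot on the left; bystander. Origin: centre of underside
There are look-alikes about, which are no part of the job. What is shaped like the blank but purple is not meant.

How it is judged:
On the way, in this order (a step that is already met when the one before it is completed fails the run):
1. the blank's head is against the end stop (within 3 mm) while the lever is still open (below 0.8 rad) (y of head_corner in the frame of stop_face above -0.003 m and value of joint cam_lever below 0.8 rad), for 0.2 s.
2. the cam lever is pushed round to its stop pin (beyond 1.72 rad) (value of joint cam_lever above 1.72 rad), for 0.2 s.
At the end, for the whole second after the job is handed in: the lever is within 0.08 rad of its stop pin and at rest; the blank lies flat and still on the jig, its head within 3 mm of the end stop and 2 mm of the fence, straight to 0.03 rad, pressed by the cam against the fence with more than 8 N (y of head_corner in the frame of stop_face above -0.003 m and value of joint cam_lever above 1.72 rad and velocity of joint cam_lever between -0.05 and 0.05 rad/s and x of head_corner in the frame of stop_face above -0.002 m and angle between the y axis of blank and the y axis of jig, either way round below 0.03 rad and contact force between blank and cam_lever above 8 N and linear speed of blank below 0.01 m/s and height (world z) of blank below 0.024 m); the robot touches nothing.
It fails at once if the blank is lifted off the jig (6 mm) or tipped (height (world z) of blank above 0.024 m or angle between blank's own z axis and vertical above 0.12 rad).
It fails at once if another thing on the bench is moved by more than 15 mm (distance of any of sanding_block, spare_blank, hairbrush, oil_jar, glue, mallet, rule from where it was at the start of the episode above 0.015 m).
It also fails if it takes over 45 s, if anything falls off the work surface, if the arm or the gripper's body presses on something with over 40 N, if the wrist force passes 120 N, or if a joint passes its speed limit or range.

## Working session

There is one attempt and no reset: what is moved stays moved. The work goes in short steps, Python scripts to look and compute and a tool call to move; the robot and the scene stay as the last step left them, time stands still between calls to the robot, and variables do not carry over. Pictures are saved under pics/ and viewed, at most 10 in all, crops included, and the job is handed in when it is done.

Besides the shell and the picture viewer there is one more tool, called after "Request:" as name(argument=value, ...), one argument or row to a line, values as JSON. arm_command: Moves the arm, as the interface text tells. Shifts and turns lie within -1 to 1; 1 stands for 0.2 m of shift or pi rad of turn. Its arguments: {"type":"object","properties":{"increments":{"type":"array","items":{"type":"array","items":{"type":"number","minimum":-1,"maximum":1}}},"fingers":{"type":"number"},"force":{"type":"number"}},"required":["increments"]}

```bash
mkdir -p pics; cat > h.py <<'E'
from plant import *
import numpy as np, cv2
from scipy.spatial.transform import Rotation as R
def ray(c,u,v,z):
    d=c["T"][:3,:3]@np.array([(u-c["cx"])/c["fx"],(v-c["cy"])/c["fy"],1]);o=c["T"][:3,3]
    return o+d*(z-o[2])/d[2]
def proj(c,p):
    q=np.linalg.inv(c["T"])@np.append(p,1);return c["fx"]*q[0]/q[2]+c["cx"],c["fy"]*q[1]/q[2]+c["cy"]
E
python3 - <<'E'
from h import *
for n in("top","scene"):
    c=read_camera(n);cv2.imwrite(f"pics/{n}0.png",c["image"][:,:,::-1]);print(n,c["T"].round(3),c["fx"])
s=read_state();print(s["t"],s["tool_pos"],s["orientation"],s["opening"],R.from_rotvec(s["orientation"]).as_matrix().round(3))
E
```

```text
top [[ 0.02  -0.997  0.075  0.367]
 [-1.    -0.021 -0.013 -0.027]
 [ 0.015 -0.075 -0.997  1.848]
 [ 0.     0.     0.     1.   ]] 597.2952334759044
scene [[ 0.379  0.589 -0.714  1.408]
 [ 0.925 -0.222  0.308 -0.428]
 [ 0.023 -0.777 -0.629  0.88 ]
 [ 0.     0.     0.     1.   ]] 575.3663456454644
0.1 [ 0.1840473  -0.57086658  0.40378961] [-3.10184146e+00 -4.87616876e-01  2.04787909e-04] 0.09300463045769042 [[ 0.952  0.307 -0.   ]
 [ 0.307 -0.952  0.002]
 [ 0.    -0.002 -1.   ]]
```

View pics/top0.png

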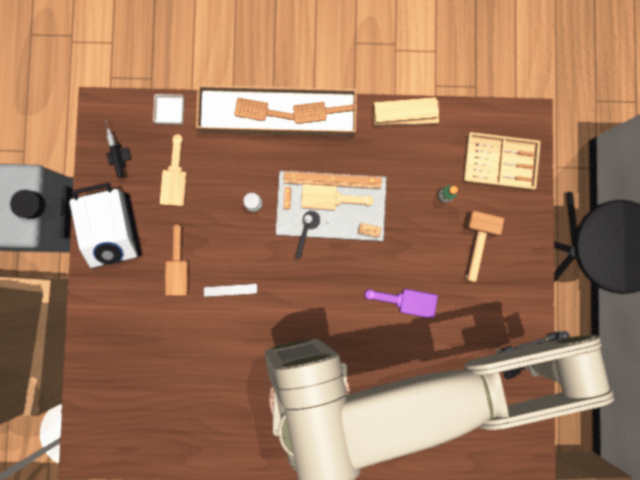

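View pics/scene0.png

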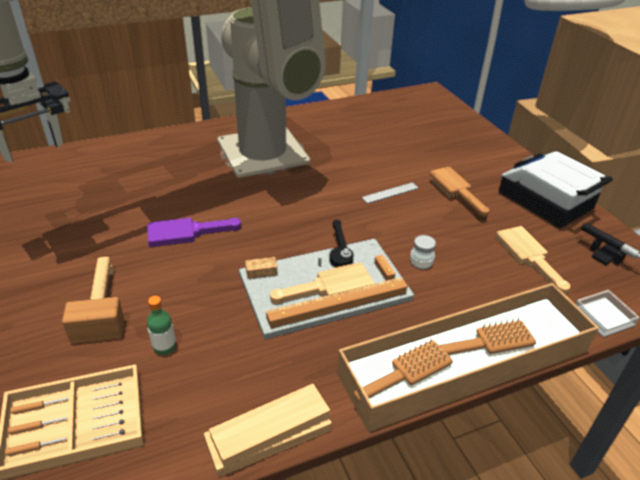

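Candidates: the blank on the jig at top (335,197), the spare blank (173,185), the finished hairbrush (176,262) and the purple look-alike (405,301). I choose the one on the grey jig between fence and cam. Scene view agrees: blank at (325,283), cam (342,255), end stop (385,266).

```bash
python3 - <<'E'
import cv2
a=cv2.imread("pics/top0.png")[160:270,260:400];b=cv2.imread("pics/scene0.png")[210:340,230:420]
a=cv2.resize(a,None,fx=5.7,fy=5.4,interpolation=2);cv2.imwrite("pics/c1.png",cv2.resize(cv2.imread("pics/top0.png")[160:270,260:400],(700,550),interpolation=cv2.INTER_CUBIC))
cv2.imwrite("pics/c2.png",cv2.resize(b,(760,520),interpolation=cv2.INTER_CUBIC))
E
```

```text
(no output)
```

View pics/c1.png

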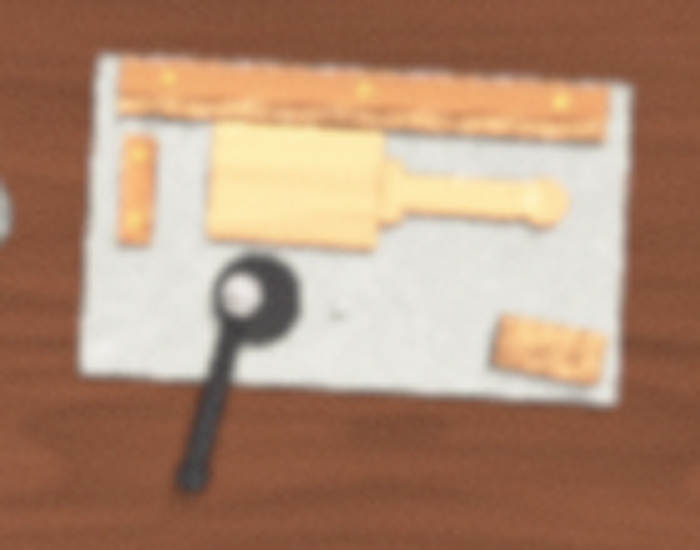

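View pics/c2.png

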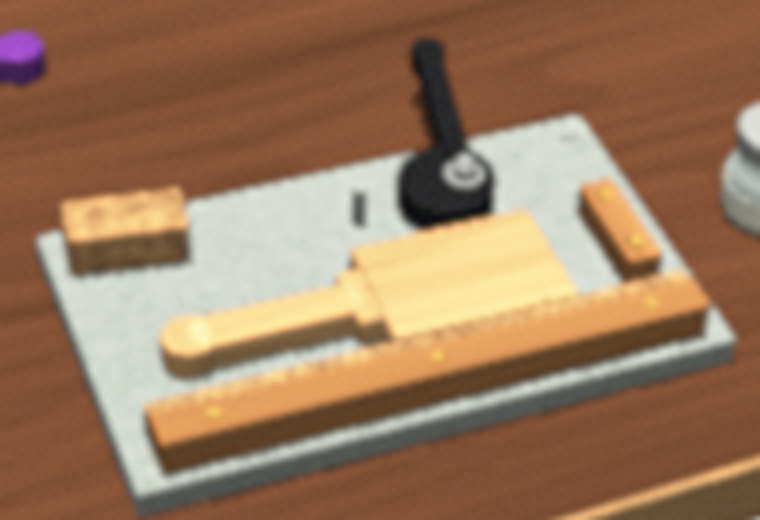

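The blank on the jig is confirmed: crop 1 (5x, offset 260,160) shows the head at (213..383,124..250), butt (570,203), pivot (240,294), lever tip (188,490), pin (338,315), sanding block (550,350).

```bash
cat >> h.py <<'E'
def meas(c):
    P=lambda x,y,z:ray(c,260+(x-2)/5,160+(y-2)/5,z)
    return P
E
python3 - <<'E'
from h import *
c=read_camera("top");P=meas(c)
B=np.array([P(x,y,.018) for x,y in[(100,55),(633,85),(618,405),(80,375)]])
print(B.round(4)); 
ys=(B[0]-B[1])+(B[3]-B[2]);xs=(B[0]-B[3])+(B[1]-B[2]);a=np.arctan2(ys[1],ys[0])-np.pi/2;a2=np.arctan2(xs[1],xs[0])
print("yaw",a,a2,np.linalg.norm(B[0]-B[1]),np.linalg.norm(B[0]-B[3]))
a=(a*.65+a2*.35);Rz=R.from_euler('z',a).as_matrix()
o=B.mean(0)-Rz@[-.001,-.02,0];o[2]=0;print("origin",o)
for n,x,y,z in[("hc",213,124,.038),("hc2",383,130,.038),("h3",375,250,.038),("h4",208,240,.038),("butt",570,203,.038),("piv",240,294,.051),("tip",188,492,.042),("pin",338,315,.044),("stopR",158,140,.04),("stopR2",152,245,.04),("sb1",500,315,.046),("sb2",605,388,.046),("fenceface",400,132,.042),("f2",605,138,.042)]:
    p=P(x,y,z);print(n,p.round(4),(Rz.T@(p-o)).round(4))
# butt in scene
c=read_camera("scene")
p=ray(c,230+178/4,210+315/4,.038);print("butt scene~",p.round(4),(Rz.T@(p-o)).round(4))
p=ray(c,230+(465-2)/4,210+(165-2)/4,.051);print("piv scene",p.round(4),(Rz.T@(p-o)).round(4))
E
```

```text
[[ 0.6957  0.1109  0.018 ]
 [ 0.6843 -0.2195  0.018 ]
 [ 0.4854 -0.2128  0.018 ]
 [ 0.497   0.118   0.018 ]]
yaw -0.03465684766797361 -0.03446134999276319 0.33066077793961307 0.198845367096572
origin [ 0.59227036 -0.03090334  0.        ]
hc [0.651  0.0393 0.038 ] [0.0563 0.0722 0.038 ]
hc2 [ 0.6496 -0.0647  0.038 ] [ 0.0585 -0.0317  0.038 ]
h3 [ 0.5757 -0.0612  0.038 ] [-0.0155 -0.0308  0.038 ]
h4 [0.5796 0.0407 0.038 ] [-0.0151  0.0711  0.038 ]
butt [ 0.6072 -0.1798  0.038 ] [ 0.02   -0.1483  0.038 ]
piv [0.5457 0.0201 0.051 ] [-0.0483  0.0494  0.051 ]
tip [0.4258 0.049  0.042 ] [-0.1692  0.0741  0.042 ]
pin [ 0.5349 -0.0394  0.044 ] [-0.0571 -0.0105  0.044 ]
stopR [0.6401 0.0726 0.04  ] [0.0442 0.1051 0.04  ]
stopR2 [0.5756 0.0746 0.04  ] [-0.0203  0.1049  0.04  ]
sb1 [ 0.5368 -0.1376  0.046 ] [-0.0518 -0.1086  0.046 ]
sb2 [ 0.4937 -0.202   0.046 ] [-0.0926 -0.1744  0.046 ]
fenceface [ 0.648 -0.075  0.042] [ 0.0572 -0.0421  0.042 ]
f2 [ 0.6471 -0.2003  0.042 ] [ 0.0606 -0.1674  0.042 ]
butt scene~ [ 0.5926 -0.167   0.038 ] [ 0.005 -0.136  0.038]
piv scene [0.5488 0.0146 0.051 ] [-0.045  0.044  0.051]
```

```bash
cat >> h.py <<'E'
YAW=-0.0346; O=np.array([.5923,-.0309,0]); RJ=R.from_euler('z',YAW)
def inc(*ts):
    "targets (jig x, jig y, tip z, tool-x angle in jig frame, deg) -> increments from the present pose"
    s=read_state();R0=R.from_rotvec(s["orientation"])
    for x,y,z,a in ts:
        p=RJ.apply([x,y,0])+O+[0,0,z+.186]
        b=np.radians(a)+YAW;R1=R.from_matrix([[np.cos(b),np.sin(b),0],[np.sin(b),-np.cos(b),0],[0,0,-1]])
        d=R0.inv().apply(p-s["tool_pos"])/.2;w=(R0.inv()*R1).as_rotvec()/np.pi
        print(d.round(3),w.round(3))
def where():
    s=read_state();p=RJ.inv().apply(s["tool_pos"]-O);X=R.from_rotvec(s["orientation"]).apply([1,0,0])
    print("t",s["t"],"jig",p.round(4),"tipz",round(p[2]-.186,4),"ang",round(np.degrees(np.arctan2(X[1],X[0])-YAW),1),"F",RJ.inv().apply(s["force"]).round(1),"open",s["opening"])
E
python3 - <<'E'
from h import *
where();inc((.0205,-.185,.09,90))
E
```

```text
t 0.2 jig [-0.3893 -0.5538  0.4041] tipz 0.2181 ang 19.8 F [-0.2 -0.5 -0. ] open 0.09319514780857055
[ 2.553 -1.038  0.642] [-0.   -0.   -0.39]
```

Request:
arm_command(
  increments=[
    [0.19, -0.08, 0, 0, 0, -0.04],
    [0.38, -0.16, 0, 0, 0, -0.08],
    [0.57, -0.24, 0, 0, 0, -0.12],
    [0.76, -0.32, 0, 0, 0, -0.16],
    [0.95, -0.4, 0, 0, 0, -0.2],
  ],
  fingers=1,
  force=20,
)

```text
t: 0.82
tool_pos: [0.3412, -0.4356, 0.4046]
orientation: [-2.798, -1.429, 0.0]
force: [0.1, -0.8, 0.5]
opening: 0.0474
gripper_force: 0.0
```

```bash
python3 -c "
from h import *
where();inc((.0205,-.185,.09,90))"
```

```text
t 0.825 jig [-0.2369 -0.4131  0.4046] tipz 0.2186 ang 56.1 F [ 0.1 -0.8  0.5] open 0.04744332202491747
[1.665 0.432 0.643] [-0.    -0.    -0.188]
```

Request:
arm_command(
  increments=[
    [0.2, 0.05, 0.04, 0, 0, -0.04],
    [0.4, 0.1, 0.08, 0, 0, -0.08],
    [0.6, 0.15, 0.12, 0, 0, -0.12],
    [0.8, 0.2, 0.16, 0, 0, -0.16],
    [0.98, 0.25, 0.2, 0, 0, -0.19],
  ],
)

```text
t: 1.45
tool_pos: [0.4973, -0.3067, 0.3643]
orientation: [-2.254, -2.188, -0.0]
force: [-0.0, -0.8, -0.9]
opening: 0.0012
gripper_force: 0.0
```

```bash
python3 -c "
from h import *
where();inc((.0205,-.185,.09,90))"
```

```text
t 1.45 jig [-0.0854 -0.2789  0.3643] tipz 0.1783 ang 90.3 F [ 0.  -0.8 -0.9] open 0.0011700228275904434
[0.467 0.532 0.442] [-0.    -0.     0.002]
```

Request:
arm_command(
  increments=[
    [0.15, 0.17, 0.08, 0, 0, 0],
    [0.31, 0.35, 0.16, 0, 0, 0],
    [0.46, 0.53, 0.25, 0, 0, 0],
    [0.46, 0.53, 0.4, 0, 0, 0],
    [0.46, 0.53, 0.45, 0, 0, 0],
  ],
)

```text
t: 2.08
tool_pos: [0.6048, -0.2186, 0.2718]
orientation: [-2.254, -2.182, 0.003]
force: [-0.5, 0.3, -0.2]
opening: 0.0002
gripper_force: 0.0
```

```bash
python3 - <<'E'
from h import *
where();inc((.0205,-.185,.027,90))
for n in("top","scene"):
    c=read_camera(n);I=c["image"][:,:,::-1]
    cr=I[160:270,260:400] if n=="top" else I[210:340,230:420]
    cv2.imwrite(f"pics/{n}1.png",cv2.resize(cr,None,fx=4,fy=4,interpolation=cv2.INTER_CUBIC))
E
```

```text
t 2.075 jig [ 0.0189 -0.1871  0.2718] tipz 0.0858 ang 90.1 F [-0.5  0.3 -0.2] open 0.0001746590637844091
[0.01  0.009 0.294] [-0.001 -0.001  0.001]
```

View pics/scene1.png

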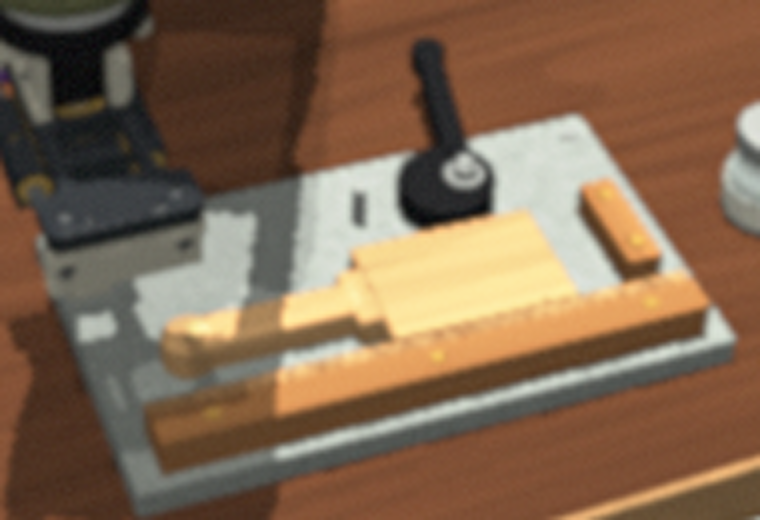

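The plate at crop (120,240) may be the gripper body rather than the tips; I project the expected tip to check the geometry.

```bash
python3 - <<'E'
from h import *
c=read_camera("scene")
for z in(.0858,.1048,.13,.17):
  for dx,dy in((0,0),(.0375,0),(0,.0375),(.094,0)):
    u,v=proj(c,RJ.apply([.019+dx,-.187+dy,0])+O+[0,0,z]);print(z,dx,dy,round((u-230)*4),round((v-210)*4))
I=c["image"][:,:,::-1];cv2.imwrite("pics/s2.png",cv2.resize(I[140:320,190:350],None,fx=3.3,fy=3.3,interpolation=cv2.INTER_CUBIC))
E
```

```text
0.0858 0 0 85 288
0.0858 0.0375 0 106 340
0.0858 0 0.0375 158 271
0.0858 0.094 0 139 422
0.1048 0 0 83 260
0.1048 0.0375 0 104 311
0.1048 0 0.0375 157 243
0.1048 0.094 0 138 393
0.13 0 0 81 222
0.13 0.0375 0 102 273
0.13 0 0.0375 156 205
0.13 0.094 0 136 355
0.17 0 0 77 159
0.17 0.0375 0 98 210
0.17 0 0.0375 153 143
0.17 0.094 0 133 291
```

View pics/s2.png

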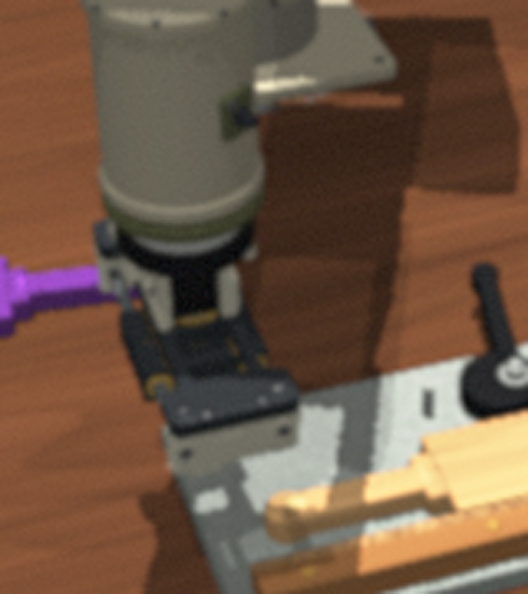

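Consistent: that is the gripper body's end face at x+94 mm; the tips are hidden below it. Descend, then push.

Request:
arm_command(
  increments=[
    [0, 0.01, 0.1, 0, 0, 0],
    [0, 0.01, 0.2, 0, 0, 0],
    [0, 0.01, 0.26, 0, 0, 0],
    [0, 0.01, 0.29, 0, 0, 0],
    [0, 0.01, 0.29, 0, 0, 0],
  ],
)

```text
t: 2.85
tool_pos: [0.6072, -0.2195, 0.2161]
orientation: [-2.258, -2.183, 0.001]
force: [-0.6, 0.2, 0.3]
opening: -0.0
gripper_force: 0.0
```

Request:
arm_command(
  increments=[
    [0.03, 0, 0, 0, 0, 0],
    [0.06, 0, 0, 0, 0, 0],
    [0.09, 0, 0, 0, 0, 0],
    [0.12, 0, 0, 0, 0, 0],
    [0.14, 0, 0, 0, 0, 0],
  ],
)

```text
t: 3.48
tool_pos: [0.6084, -0.191, 0.2168]
orientation: [-2.258, -2.184, -0.0]
force: [0.8, 0.2, -0.4]
opening: 0.0004
gripper_force: 0.0
```

```bash
python3 -c "
from h import *
where();inc((.0205,-.120,.027,90))"
```

```text
t 3.475 jig [ 0.0216 -0.1594  0.2168] tipz 0.0308 ang 90.1 F [ 0.8  0.2 -0.4] open 0.00042845491133272325
[ 0.197 -0.005  0.019] [-0. -0.  0.]
```

Request:
arm_command(
  increments=[
    [0.03, 0, 0.01, 0, 0, 0],
    [0.06, 0, 0.015, 0, 0, 0],
    [0.09, 0, 0.015, 0, 0, 0],
    [0.12, 0, 0.015, 0, 0, 0],
    [0.14, 0, 0.015, 0, 0, 0],
  ],
)

```text
t: 4.1
tool_pos: [0.6092, -0.1631, 0.2136]
orientation: [-2.258, -2.184, 0.0]
force: [0.1, -0.5, -0.3]
opening: 0.0004
gripper_force: 0.5
```

Request:
arm_command(
  increments=[
    [0.01, 0, 0, 0, 0, 0],
    [0.02, 0, 0, 0, 0, 0],
    [0.03, 0, 0, 0, 0, 0],
    [0.04, 0, 0, 0, 0, 0],
    [0.05, 0, 0, 0, 0, 0],
  ],
)

```text
t: 4.72
tool_pos: [0.6101, -0.1559, 0.2147]
orientation: [2.255, 2.179, -0.003]
force: [1.6, -17.0, -1.0]
opening: 0.0005
gripper_force: 8.7
```

```bash
python3 - <<'E'
from h import *
where()
c=read_camera("top");I=c["image"][:,:,::-1]
cv2.imwrite("pics/t3.png",cv2.resize(I[160:270,260:400],(700,550),interpolation=cv2.INTER_CUBIC))
E
```

```text
t 4.725 jig [ 0.0221 -0.1243  0.2147] tipz 0.0287 ang 90.0 F [  2.2 -16.9  -1. ] open 0.000549693164732972
```

View pics/t3.png

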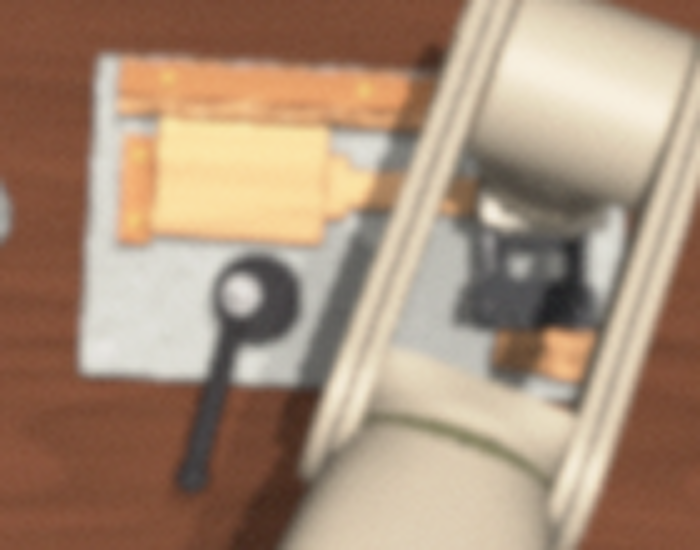

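Head now butts the end stop (crop x≈155), with 17 N reaction. Back off and go to the lever.

```bash
cat >> h.py <<'E'
def lev(th,off,z,r=.1,lag=0):
    t=np.radians(th);u=np.array([np.cos(t),np.sin(t)]);n=np.array([-u[1],u[0]]);p=np.array([-.048,.049])+r*u-off*n
    return (p[0],p[1],z,th-90+lag)
E
python3 -c "
from h import *
print(lev(168.5,.045,.1));inc((.0215,-.15,.027,90),(.0215,-.15,.1,90),lev(168.5,.045,.1))"
```

```text
(np.float64(-0.1370209134133091), np.float64(0.11303340514965705), 0.1, 78.5)
[-0.128 -0.004  0.01 ] [0.001 0.002 0.   ]
[-0.13  -0.002 -0.355] [0.001 0.002 0.   ]
[ 1.185 -0.795 -0.365] [0.001 0.002 0.064]
```

Request:
arm_command(
  increments=[
    [-0.06, 0, 0, 0, 0, 0],
    [-0.13, 0, 0, 0, 0, 0],
    [-0.13, 0, -0.15, 0, 0, 0],
    [-0.13, 0, -0.3, 0, 0, 0],
    [-0.13, 0, -0.36, 0, 0, 0],
  ],
)

```text
t: 5.4
tool_pos: [0.6093, -0.1802, 0.2878]
orientation: [2.257, 2.182, 0.002]
force: [0.4, -0.8, -0.6]
opening: 0.0007
gripper_force: 0.0
```

Request:
arm_command(
  increments=[
    [0.13, -0.16, 0, 0, 0, 0.01],
    [0.35, -0.32, 0, 0, 0, 0.02],
    [0.57, -0.48, 0, 0, 0, 0.04],
    [0.8, -0.65, 0, 0, 0, 0.05],
    [0.98, -0.79, 0, 0, 0, 0.06],
  ],
)

```text
t: 6.02
tool_pos: [0.4558, 0.023, 0.2848]
orientation: [-2.454, -1.96, 0.001]
force: [1.4, 1.3, 0.1]
opening: 0.0007
gripper_force: 0.0
```

```bash
python3 -c "
from h import *
where();inc(lev(168.5,.045,.1),lev(168.5,.045,.027))"
```

```text
t 6.025 jig [-0.1383  0.0492  0.2848] tipz 0.0988 ang 79.2 F [1.4 1.4 0.1] open 0.0006628232921617463
[ 0.315 -0.054 -0.006] [-0.    -0.     0.004]
[ 0.315 -0.053  0.359] [-0.    -0.     0.004]
```

Request:
arm_command(
  increments=[
    [0.18, -0.05, 0, 0, 0, 0],
    [0.32, -0.05, 0, 0, 0, 0],
    [0.32, -0.05, 0.15, 0, 0, 0],
    [0.32, -0.05, 0.28, 0, 0, 0],
    [0.32, -0.05, 0.35, 0, 0, 0],
  ],
)

```text
t: 6.65
tool_pos: [0.4609, 0.0862, 0.2136]
orientation: [-2.452, -1.96, 0.004]
force: [-0.2, -1.0, 0.0]
opening: 0.0005
gripper_force: 0.0
```

```bash
python3 - <<'E'
from h import *
where();inc(lev(168.5,.045,.027),lev(168.5,.018,.027),*[lev(th,.015,.027) for th in (175,182,190,198,206)])
c=read_camera("scene");I=c["image"][:,:,::-1]
cv2.imwrite("pics/s4.png",cv2.resize(I[180:340,230:430],None,fx=3.5,fy=3.5,interpolation=cv2.INTER_CUBIC))
E
```

```text
t 6.65 jig [-0.1354  0.1125  0.2136] tipz 0.0276 ang 79.3 F [-0.2 -1.   0. ] open 0.0005218462121861044
[ 0.001 -0.008  0.003] [-0.001  0.     0.004]
[-0.134 -0.01   0.003] [-0.001  0.     0.004]
[-0.206 -0.016  0.003] [-0.001  0.    -0.032]
[-0.268 -0.016  0.003] [-0.001  0.    -0.071]
[-0.337 -0.005  0.003] [-0.001  0.    -0.115]
[-0.405  0.014  0.003] [-0.001  0.    -0.16 ]
[-0.47   0.043  0.003] [-0.001 -0.    -0.204]
```

View pics/s4.png

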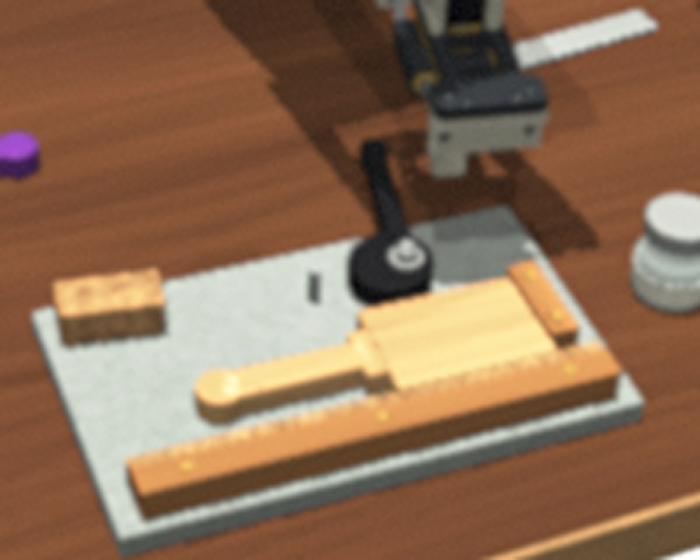

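The blank is home at the stop; the fingertip (447,165) stands beside the lever on its clockwise side. Now sweep.

Request:
arm_command(
  increments=[
    [-0.08, -0.01, 0, 0, 0, 0],
    [-0.14, -0.01, 0, 0, 0, 0],
    [-0.2, -0.016, 0, 0, 0, -0.03],
    [-0.24, -0.016, 0, 0, 0, -0.05],
    [-0.27, -0.016, 0, 0, 0, -0.07],
  ],
)

```text
t: 7.32
tool_pos: [0.447, 0.0332, 0.2169]
orientation: [2.222, 2.219, 0.003]
force: [0.8, 1.1, 0.5]
opening: 0.0007
gripper_force: 0.8
```

```bash
python3 -c "
from h import *
where();inc(*[lev(th,.015,.027) for th in (188,194,200,206,212)])"
```

```text
t 7.325 jig [-0.1474  0.0591  0.2169] tipz 0.0309 ang 91.9 F [0.7 1.1 0.5] open 0.0007373748445669773
[-0.045 -0.01   0.019] [ 0.001 -0.    -0.034]
[-0.098 -0.009  0.019] [ 0.001 -0.    -0.067]
[-0.151 -0.003  0.019] [ 0.001  0.    -0.101]
[-0.202  0.008  0.019] [ 0.001  0.    -0.134]
[-0.253  0.025  0.019] [ 0.001  0.    -0.167]
```

Request:
arm_command(
  increments=[
    [-0.045, -0.01, 0.01, 0, 0, -0.035],
    [-0.1, -0.01, 0.015, 0, 0, -0.065],
    [-0.15, -0.003, 0.015, 0, 0, -0.1],
    [-0.2, 0.008, 0.015, 0, 0, -0.135],
    [-0.25, 0.025, 0.015, 0, 0, -0.165],
  ],
)

```text
t: 7.95
tool_pos: [0.4517, -0.0168, 0.2138]
orientation: [1.577, 2.716, 0.001]
force: [-0.8, 2.1, -0.3]
opening: 0.0004
gripper_force: 0.9
```

```bash
python3 -c "
from h import *
where();inc(*[lev(th,.014,.027) for th in (217,222,227,232,237)])"
```

```text
t 7.95 jig [-0.141   0.0092  0.2138] tipz 0.0278 ang 121.7 F [-0.9  2.1 -0.3] open 0.00043617164764518407
[-0.052 -0.004  0.004] [ 0.    0.   -0.03]
[-0.096 -0.004  0.004] [ 0.     0.    -0.057]
[-0.14  -0.001  0.004] [ 0.     0.    -0.085]
[-0.183  0.007  0.004] [ 0.     0.    -0.113]
[-0.225  0.018  0.004] [ 0.     0.    -0.141]
```

Request:
arm_command(
  increments=[
    [-0.052, -0.004, 0, 0, 0, -0.03],
    [-0.096, -0.004, 0, 0, 0, -0.057],
    [-0.14, -0.001, 0, 0, 0, -0.085],
    [-0.183, 0.007, 0, 0, 0, -0.113],
    [-0.225, 0.018, 0, 0, 0, -0.14],
  ],
)

```text
t: 8.57
tool_pos: [0.4764, -0.0538, 0.2135]
orientation: [-0.948, -2.994, -0.001]
force: [-5.4, 4.7, 4.3]
opening: 0.0005
gripper_force: 3.7
```

```bash
python3 -c "
from h import *
where();inc(*[lev(th,.013,.027) for th in (240,244,248,251,251)])"
```

```text
t 8.575 jig [-0.115  -0.0269  0.2135] tipz 0.0275 ang 146.9 F [-5.5  4.5  4.3] open 0.0005102494932657237
[-0.036 -0.002  0.002] [ 0.    -0.    -0.017]
[-0.071 -0.003  0.002] [ 0.   -0.   -0.04]
[-0.106 -0.002  0.002] [ 0.    -0.    -0.062]
[-0.132  0.     0.002] [ 0.    -0.    -0.079]
[-0.132  0.     0.002] [ 0.    -0.    -0.079]
```

Request:
arm_command(
  increments=[
    [-0.036, 0, 0, 0, 0, -0.017],
    [-0.071, 0, 0, 0, 0, -0.04],
    [-0.106, 0, 0, 0, 0, -0.062],
    [-0.132, 0, 0, 0, 0, -0.079],
    [-0.145, 0, 0, 0, 0, -0.079],
  ],
)

```text
t: 9.2
tool_pos: [0.4995, -0.0698, 0.2131]
orientation: [-0.573, -3.085, -0.003]
force: [-10.9, 10.5, 5.1]
opening: 0.0006
gripper_force: 6.8
```

```bash
python3 - <<'E'
from h import *
where()
s=read_state();p=RJ.inv().apply(s["tool_pos"]-O)[:2]
d=p-[-.048,.049];r=np.hypot(*d);print("lever angle est",np.degrees(np.arctan2(d[1],d[0]))%360+np.degrees(np.arcsin(.015/r)),r)
inc(lev(251,.013,.027))
E
```

```text
t 9.2 jig [-0.0914 -0.0421  0.2131] tipz 0.0271 ang 161.0 F [-11.3  10.1   5.1] open 0.0006361537190161682
lever angle est 253.10282500546714 0.10092341826920853
[0.008 0.001 0.   ] [ 0.    -0.001 -0.   ]
```

Request:
arm_command(
  increments=[
    [-0.01, 0, 0, 0, 0, 0],
    [-0.02, 0, 0, 0, 0, 0],
    [-0.03, 0, 0, 0, 0, 0],
    [-0.03, 0, 0, 0, 0, 0],
    [-0.03, 0, 0, 0, 0, 0],
  ],
)

```text
t: 9.82
tool_pos: [0.5025, -0.0708, 0.2125]
orientation: [-0.571, -3.076, -0.004]
force: [-27.6, 13.5, 24.4]
opening: 0.0004
gripper_force: 16.5
```

```bash
python3 - <<'E'
from h import *
where()
E
```

```text
t 9.825 jig [-0.0884 -0.043   0.2125] tipz 0.0265 ang 161.0 F [-28.   12.5  24.4] open 0.00037777419275246134
```

Force jumps to ~30 N within 3 mm, so the lever is on the pin. Retreat and look.

Request:
arm_command(
  increments=[
    [0.03, 0, 0, 0, 0, 0],
    [0.1, 0, 0, 0, 0, 0],
    [0.17, 0, -0.05, 0, 0, 0],
    [0.17, 0, -0.25, 0, 0, 0],
    [0.17, 0, -0.5, 0, 0, 0],
  ],
)

```text
t: 10.45
tool_pos: [0.4734, -0.06, 0.3135]
orientation: [-0.574, -3.088, 0.0]
force: [1.0, -0.1, 0.1]
opening: 0.0006
gripper_force: 0.0
```

Request:
arm_command(
  increments=[
    [0.2, 0, -0.1, 0, 0, 0],
    [0.4, 0, -0.2, 0, 0, 0],
    [0.6, 0, -0.2, 0, 0, 0],
    [0.7, 0, -0.2, 0, 0, 0],
    [0.7, 0, -0.2, 0, 0, 0],
  ],
)

```text
t: 11.08
tool_pos: [0.343, -0.0096, 0.3534]
orientation: [0.572, 3.086, -0.0]
force: [-0.5, -0.8, 0.9]
opening: 0.0002
gripper_force: 0.0
```

```bash
python3 - <<'E'
from h import *
where()
c=read_camera("top");t=c["image"][160:270,260:400,::-1];s=read_camera("scene")["image"][210:340,230:420,::-1]
t=cv2.resize(t,(560,440)[:2],interpolation=2);cv2.imwrite("pics/t5.png",cv2.resize(c["image"][160:270,260:400,::-1],(700,550),interpolation=2))
cv2.imwrite("pics/s5.png",cv2.resize(s,None,fx=4,fy=4,interpolation=2))
E
```

```text
t 11.075 jig [-0.2498  0.0127  0.3534] tipz 0.1674 ang 161.0 F [-0.5 -0.9  0.9] open 0.0002458573654484311
```

View pics/t5.png

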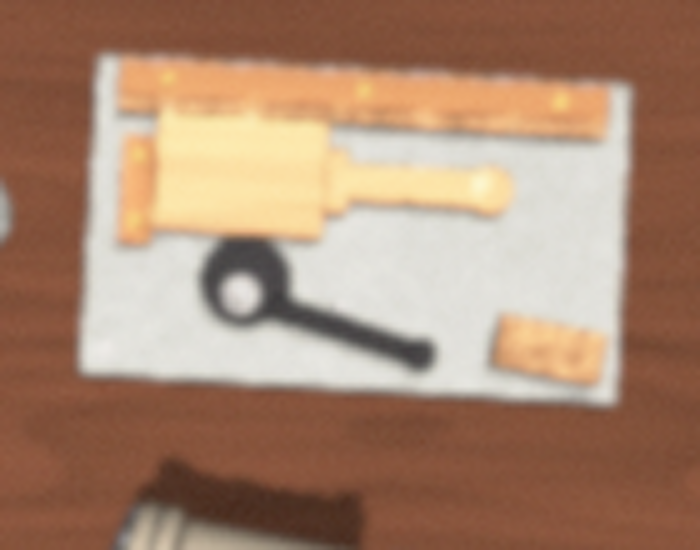

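View pics/s5.png

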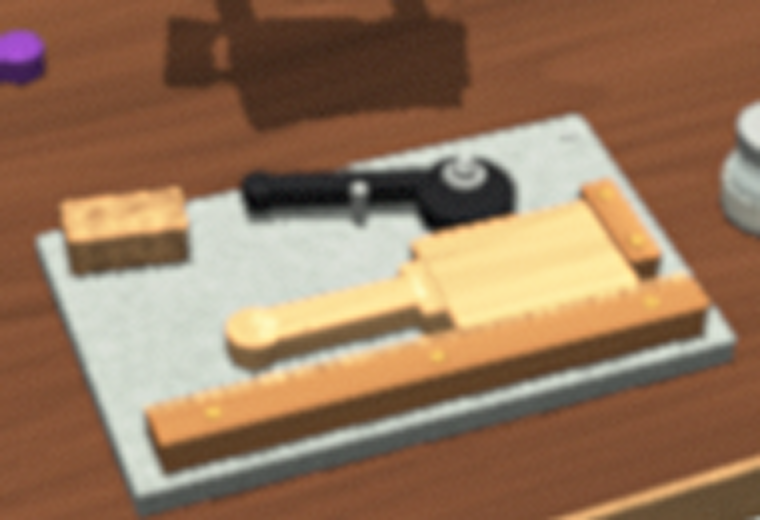

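Both views show the lever lying against the pin (scene crop 358,190), the cam pressed on the head, the head at the stop (top crop x≈156) and against the fence. The sanding block has not moved and the robot is clear.

```bash
python3 -c "
from plant import *
print(close_job())"
```

```text
the job is handed in; nothing more can be done
None
```

The job is handed in: the blank is pushed home against the end stop and clamped, with the cam lever on its stop pin (about 30 N when it met the pin). The robot is clear, nothing else on the jig looks moved, and the hand-in returned no verdict.

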